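# Find the full slide magazine by weight and show it to the scanner

## Task

Two closed slide magazines that look the same stand on the steel tray, one full of glass slides and one nearly used up: lift each in turn a few centimetres clear of the tray and feel which is the heavier, setting a magazine back gently, upright on the tray, before you let go of it. Finish with the light one standing on the tray and the heavy one held upright and still in the gripper in front of the code scanner, its label level with the scanner's window and squarely facing it, about 9 cm away; the program ends while holding it there. Do not bump the scanner, and leave everything else on the tray and bench where it is.

Things in the scene. Friction and masses are not known exactly. Their poses are not given: they have to be found in the camera images.
- magazine_1: one of two look-alike closed slide magazines: upright grey box with blue lid, 58 (own x) x 36 (own y) x 92 tall (own z), origin at the centre of its underside. White label with black bars on its own +x face; red tab at that end of the lid. Grip the ribbed +-y sides. Starts standing on the tray. Weighs 70 to 350 g, one at least twice the other; looks and place do not tell which
- magazine_2: one of two look-alike closed slide magazines: upright grey box with blue lid, 58 (own x) x 36 (own y) x 92 tall (own z), origin at the centre of its underside. White label with black bars on its own +x face; red tab at that end of the lid. Grip the ribbed +-y sides. Starts standing on the tray. Weighs 70 to 350 g, one at least twice the other; looks and place do not tell which
- magazine_1_label (a point): centre of the label of magazine_1: 29 mm along its own +x from its axis, 45 mm above its underside
- magazine_2_label (a point): centre of the label of magazine_2: 29 mm along its own +x from its axis, 45 mm above its underside
- tray: shallow stainless steel tray fixed to the bench, 220 (own x) x 320 (own y) outside, flat floor 3 mm above the bench, walls 3 thick, rim 18 mm above the bench. Origin at the centre of its underside. The magazines start side by side, about 160 apart along the tray's y
- scanner: hands-free code scanner fixed on the bench: black round foot 96 dia x 16, stem, white head 66 (x) x 78 (y) x 88 tall between 96 and 184 mm above the bench. Origin at the centre of the foot's underside. The dark red window is on its own -x face
- scanner_window (a point): centre of the scanner's window: 36 mm along the scanner's own -x from its origin, 140 mm above the bench; it looks level along the scanner's own -x
- amber_bottle: bystander, leave alone: small amber glass bottle with black cap on the tray, 42 dia x 85 mm. Origin at the centre of its underside
- red_cap_bottle: bystander, leave alone: small white bottle with red cap on the tray, 30 dia x 62 mm. Origin at the centre of its underside
- timer: bystander, leave alone: flat white lab timer on the bench, 55 x 75 x 22 mm. Origin at the centre of its underside
- tube_rack: bystander, leave alone: blue rack of capped sample tubes, 70 x 200 x 100 mm. Origin at the centre of its underside
- beaker: bystander, leave alone: empty glass beaker, 70 dia x 85 mm. Origin at the centre of its underside
- slide_box: bystander, leave alone: closed green slide box, 85 x 100 x 34 mm. Origin at the centre of its underside
- stopper_bottle: bystander, leave alone: clear bottle with white cap, 64 dia x 140 mm. Origin at the centre of its underside

How it is judged:
By the outcome, as a careful person would: the job done as asked, in the order asked, and still so for the second after the job is handed in, while the arm keeps its last pose, push and grip.
It also fails if it takes over 69 s, if anything falls off the work surface, if the arm or the gripper's body presses on something with over 40 N, if the wrist force passes 120 N, or if a joint passes its speed limit or range.

## Robot

A 6-joint arm with a two-finger parallel gripper is mounted at the origin on the work surface. World frame = base frame: x ahead of the robot, y to its left, z up, the work surface at z = 0. Lengths are in m, angles in rad, forces in N, time in s.
With the tool pointing down it reaches from about 0.3 to 0.775 m from the base axis. Payload 14.6 kg.
Tool frame: the origin (TCP) lies at the centre of the arm's flange, where the gripper is bolted on; the fingertips stand 199 mm ahead of it and the grasp point (between the pads) lies ctrl.tcp_to_grasp ahead of it (ctrl.tcp_to_grasp is the distance from the TCP to the grasp point, in m); z points along the fingers, y is the line along which they close (so a half turn about z gives the same grasp; the last joint's range is limited). The gripper opens to 94 mm and grips with 3 to 60 N. Pads are 16 mm wide; open, the fingers measure 119 mm over their backs; the gripper's body (75 mm by 177 mm) begins 78 mm behind the grasp point.
Start: joints at [-0.067, 0.3, 1.521, -0, 1.321, -0.067], TCP at [0.55, -0, 0.405] pointing down, gripper open.
Joint ranges: [-3.03, 3.03], [-0.79, 2.21], [0.23, 2.52], [-1.04, 4.18], [0, 3.07], [-2.55, 2.55]. Speed limits (rad/s): [2.22, 2.22, 2.57, 3.14, 3.14, 3.14].

## Interface

Orientations are given as [roll, pitch, yaw] about the fixed x, y, z axes, in that order (R = Rz(yaw) Ry(pitch) Rx(roll)).
In Python, from station import ctrl gives the robot as it stands. The module is installed in compiled form; this text tells all that it offers.
- The arm moves only by the shell command python3 -m jog 'ROWS' [OPENING] [FORCE]. ROWS is JSON, a list of rows, each a list of 6 numbers: the shift along the tool's x, y, z in cm, then the turn, a rotation vector about the tool's x, y, z in rad. In form: [[tx, ty, tz, ax, ay, az], ...]. A call has 1 to 8 rows; each row is the pose to reach, as a shift and turn from the pose commanded when the call began, along the tool's axes at that moment; what a row does not reach only later rows make up. A row lasts 1/10 s, in which the tool goes at most 50 mm and 8.59 degrees, less where a joint would pass 70% of its speed; a pose out of reach is approached as far as the arm can. A call with a gripper value outside its range is refused whole. OPENING is the opening in per cent of the stroke, from 0 (shut) to 100 (fully open), set as the call begins (- or left out, the last holds). The fingers move at their own pace and stop on an object; FORCE is the grip in N (left out, the last holds). Time passes only in rows, so rows that repeat a pose let the fingers close. It gives the time, the measured TCP pose, the force, the opening and the grip force at its end, in the units of the state.
- ctrl.get_obs(): the state, without advancing time (a new reading comes with each control period).
- ctrl.camera(name): name is "scene" or "side" or "wrist"; returns a dict with "img" (400x640x3 uint8, blue, green, red), "intrinsics" (3x3 intrinsics, pixels), "k1" (the pictures are not rectified: a ray, as slopes to the right and down, at radius r is drawn at 1 + k1 r^2 times it, then the intrinsics apply), "R" (3x3) and "t" (3): a world point X has camera coordinates R X + t. Camera axes: x right, y down, z forward; pixel columns grow to the right and rows downward; lengths in m; the calibration is good to about 2 mm. A picture is of the moment at which its call begins. There is no depth.
- ctrl.hand_in(): hands the job in; it is judged then, once.
The state is a dict: "time_s": time; "qpos": joint angles; "joint_vel": joint speeds; "tau": joint torques, N m; "ee_pos": TCP position; "eef_rot": TCP orientation; "force": force on the tool from outside, world axes, zero at the start; "moment": the same for the moment, N m; "grip_width": finger opening in m; "grip_force": force on a finger pad.
Only numpy, scipy, OpenCV 4.12 (cv2) and the standard library are available. Lean on these libraries where they do the work, as an engineer would, in place of code of your own. Each camera call takes 0.05 s, during which the arm holds its last target. There are 200 camera calls.

## Working session

There is one attempt and no reset: what is moved stays moved. The work goes in short steps, Python scripts to look and compute and a shell command to move; the robot and the scene stay as the last step left them, time stands still between calls to the robot, and variables do not carry over. Pictures are saved under pics/ and viewed, at most 10 in all, crops included, and the job is handed in when it is done.

```bash
mkdir -p pics; cat > h.py <<'E'
import numpy as np, cv2
from scipy.spatial.transform import Rotation as Ro
from station import ctrl
def ray(c,u,v):
    K=np.array(c["intrinsics"]);d=np.array([(u-K[0,2])/K[0,0],(v-K[1,2])/K[1,1]])
    s=d.copy()
    for _ in range(20): s=d/(1+c["k1"]*(s@s))
    R=np.array(c["R"]);t=np.array(c["t"])
    return -R.T@t, R.T@np.array([s[0],s[1],1])
def plane(c,u,v,z):
    o,d=ray(c,u,v); return o+d*(z-o[2])/d[2]
E
python3 - <<'E'
from h import *
import pickle
for n in("scene","side","wrist"):
    c=ctrl.camera(n);cv2.imwrite(f"pics/{n}0.png",c["img"]);pickle.dump(c,open(n+"0.pkl","wb"))
    print(n,(-np.array(c["R"]).T@c["t"]).round(3),np.array(c["R"]).round(2).tolist())
o=ctrl.get_obs();print(o,ctrl.tcp_to_grasp)
E
```

```text
scene [ 0.893 -0.538  1.039] [[0.85, 0.52, 0.01], [0.45, -0.72, -0.54], [-0.27, 0.46, -0.84]]
side [ 0.35  -1.028  0.789] [[0.98, -0.22, -0.0], [-0.12, -0.53, -0.84], [0.19, 0.82, -0.54]]
wrist [0.551 0.081 0.384] [[1.0, 0.0, -0.0], [0.0, -0.96, 0.28], [-0.0, -0.28, -0.96]]
{'time_s': 0.15, 'qpos': array([-6.66205971e-02,  3.00310574e-01,  1.52137573e+00, -1.11838172e-05,
        1.32067876e+00, -6.66055985e-02]), 'joint_vel': array([ 0.0005511 , -0.00216429, -0.00023791, -0.0009231 , -0.00270343,
        0.00099778]), 'tau': array([-2.50185103e-04, -5.31960297e+01, -3.52822959e+01,  7.07691838e-02,
        2.35654798e-02, -3.66386917e-05]), 'ee_pos': array([ 5.49984983e-01, -1.40356987e-05,  4.04261200e-01]), 'eef_rot': array([-3.14082124e+00, -4.05989655e-05,  1.57078408e+00]), 'force': array([-0.0436124 , -0.62610411,  0.29202858]), 'moment': array([-0.05566858, -0.00228046,  0.00670957]), 'grip_force': 0.0, 'grip_width': 0.09381445472354008} 0.1804
```

View pics/scene0.png

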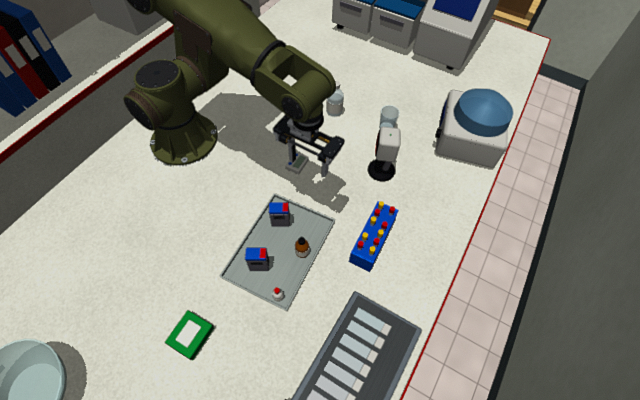

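View pics/side0.png

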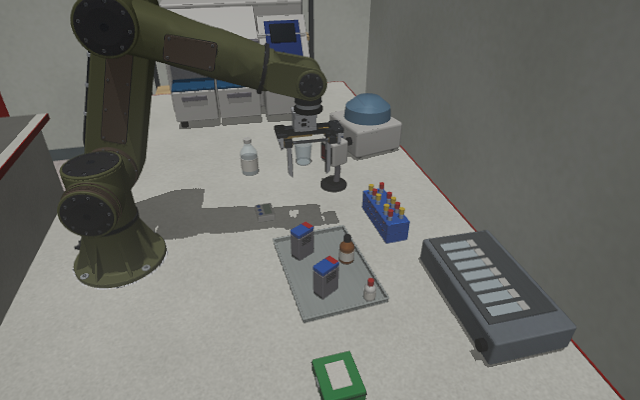

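View pics/wrist0.png

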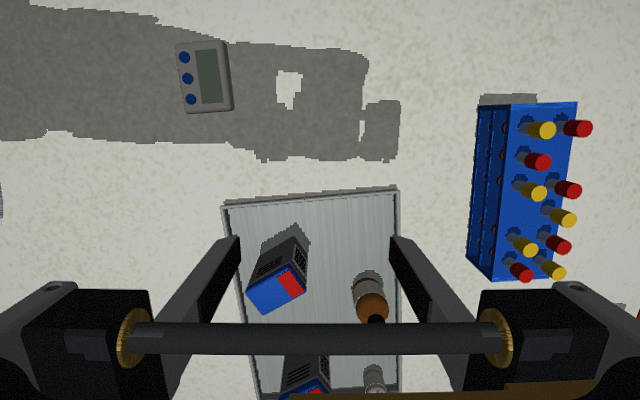

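The scene view shows magazines at (280,214) and (257,258), the scanner at (383,155), the amber bottle at (302,246) and the rack at (373,235). The side view has magazines at (302,240) and (326,277) and the scanner at (336,165). The wrist view has one magazine at (280,285). I'll zoom in next.

```bash
python3 - <<'E'
import pickle,cv2,numpy as np
s=pickle.load(open("scene0.pkl","rb"))["img"];d=pickle.load(open("side0.pkl","rb"))["img"]
f=lambda i,x,y,w,h:cv2.resize(i[y:y+h,x:x+w],(400,300),interpolation=cv2.INTER_CUBIC)
cv2.imwrite("pics/z.png",np.vstack([np.hstack([f(s,235,195,100,75),f(d,280,215,100,75)]),np.hstack([f(s,340,105,100,75),f(d,285,120,100,75)])]))
E
```

```text
(no output)
```

View pics/z.png

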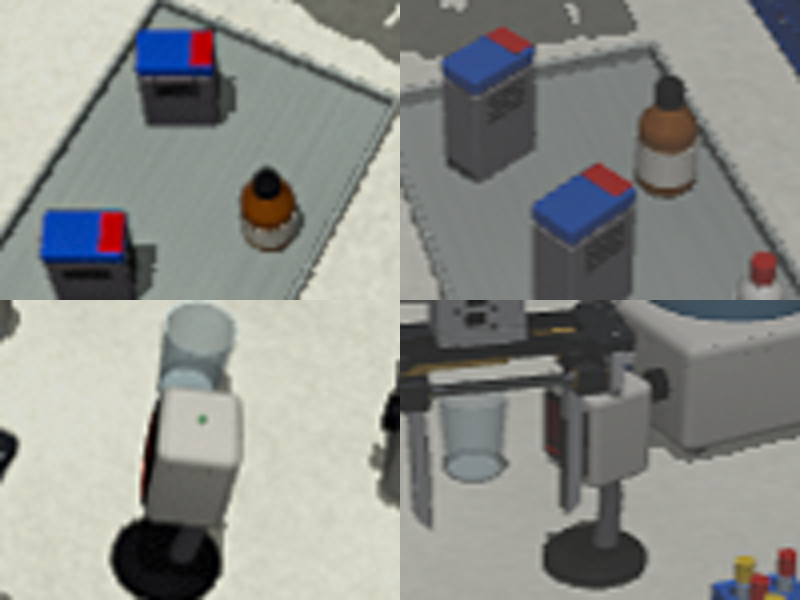

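Crop tiles: the red tab (label end) is at the right of both lids in the scene view. The scanner head's top corners are at crop (163,392), (238,392), (238,462) and (155,457), with the window on the left face. I'll now cast rays through these.

```bash
python3 - <<'E'
from h import *
import pickle
c=pickle.load(open("scene0.pkl","rb"));d=pickle.load(open("side0.pkl","rb"))
P=lambda x,y,z:plane(c,235+x/4,195+y/4,z)
for n,a,b in(("A",(137,32),(212,30)),("B",(43,212),(124,211))):
    p,q=P(*a,.095),P(*b,.095);u=(q-p)[:2];L=np.hypot(*u);u/=L;w=np.array([u[1],-u[0]])
    print(n,p[:2].round(3),q[:2].round(3),"L",L.round(3),"yaw",np.degrees(np.arctan2(u[1],u[0])).round(1),"centre",((p+q)[:2]/2+w*.018).round(3))
k=[plane(c,340+x/4,105+(y-300)/4,.184)[:2] for x,y in((163,392),(238,392),(238,462),(157,460))]
print("head",np.round(k,3).tolist(),np.mean(k,0))
e=k[1]-k[0];f=k[2]-k[3];print([np.degrees(np.arctan2(v[1],v[0])).round(1) for v in(e,f,k[0]-k[3],k[1]-k[2])])
print("foot scene",plane(c,340+166/4,105+258/4,.012)[:2],"side",plane(d,285+195/4,120+254/4,.012)[:2])
m=pickle.load(open("wrist0.pkl","rb"));h=cv2.cvtColor(m["img"],cv2.COLOR_BGR2HSV)
for n,k,z in(("tray TL",(222,208),.018),("tray TR",(398,187),.018),("amber cap s",None,0)):
    if k: print(n,plane(m,*k,z))
for n,px,z in(("amber",(267,182),.085),):print(n,P(*px,z))
print("redcap",plane(c,278,290,.062),"rack corners",[plane(c,*p,.06)[:2].round(3) for p in((380,203),(397,210),(351,258),(372,268))])
E
```

```text
A [ 0.476 -0.106] [ 0.523 -0.074] L 0.056 yaw 33.7 centre [ 0.51  -0.105]
B [ 0.506 -0.261] [ 0.554 -0.231] L 0.057 yaw 32.8 centre [ 0.54  -0.261]
head [[0.652, 0.266], [0.702, 0.298], [0.732, 0.232], [0.679, 0.2]] [0.69105034 0.24922127]
[np.float64(32.5), np.float64(30.5), np.float64(112.2), np.float64(114.3)]
foot scene [0.69177023 0.25174769] side [0.68848674 0.24595871]
tray TL [ 0.43595586 -0.02987415  0.018     ]
tray TR [ 0.65292712 -0.0030152   0.018     ]
amber [ 0.62389814 -0.1550058   0.085     ]
redcap [ 0.64310199 -0.30559586  0.062     ] rack corners [array([0.755, 0.094]), array([0.811, 0.099]), array([ 0.766, -0.117]), array([ 0.832, -0.113])]
```

```bash
python3 -m jog '[[-1,-0.4,0.4,0,0,0.1],[-3,-1.2,1.2,0,0,0.24],[-5,-2,2,0,0,0.38],[-7,-2.8,3,0,0,0.52],[-9,-3.5,4,0,0,0.66],[-10,-3.9,4.4,0,0,0.8],[-10.5,-4,4.5,0,0,0.92],[-10.5,-4,4.5,0,0,1.0]]'
python3 - <<'E'
from h import *
import pickle
c=ctrl.camera("wrist");cv2.imwrite("pics/w1.png",c["img"]);pickle.dump(c,open("w1.pkl","wb"))
E
```

```text
time_s: 0.95
ee_pos: [0.5098, -0.1057, 0.3592]
eef_rot: [-3.141, 0.001, 0.565]
force: [0.2, 0.2, -0.4]
grip_width: 0.0941
grip_force: 0.0
```

View pics/w1.png

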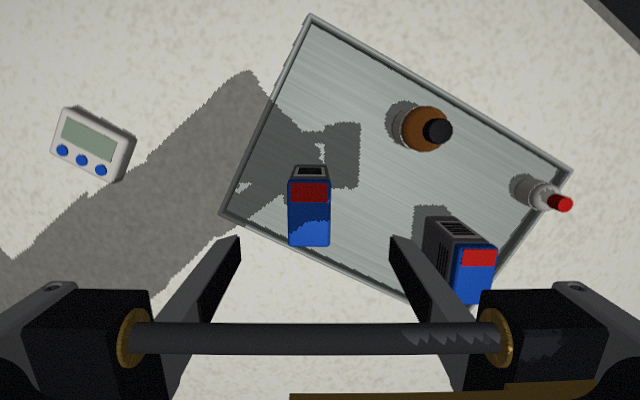

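The close view shows A's lid with corners at about (288,181), (328,181), (330,246) and (289,246). B's lid far edge runs (455,249) to (496,246).

```bash
python3 - <<'E'
from h import *
import pickle
c=pickle.load(open("w1.pkl","rb"));h=cv2.cvtColor(c["img"],cv2.COLOR_BGR2HSV)
m=((h[...,1]>150)&(h[...,2]>50)&((h[...,0]<8)|(h[...,0]>172)|((h[...,0]>100)&(h[...,0]<130)))).astype(np.uint8)
for n,x0,x1 in(("A",270,350),("B",440,502)):
    s=m.copy();s[:,:x0]=0;s[:,x1:]=0;s[:170]=0;s[310:]=0
    k=max(cv2.findContours(s,0,1)[0],key=cv2.contourArea)
    b=cv2.boxPoints(cv2.minAreaRect(k));W=np.array([plane(c,*p,.095)[:2] for p in b]);print(n,b.round().tolist(),W.round(3).tolist(),W.mean(0).round(4))
    e=W[1]-W[0];f=W[2]-W[1];print(np.hypot(*e).round(3),np.hypot(*f).round(3),np.degrees([np.arctan2(*v[::-1]) for v in(e,f)]).round(1))
p,q=[plane(c,*v,.095)[:2] for v in((455,249),(497,246))];u=(p-q)/np.hypot(*(p-q));print("B edge",p,q,np.hypot(*(p-q)),np.degrees(np.arctan2(u[1],u[0])))
R=Ro.from_euler("xyz",ctrl.get_obs()["eef_rot"]).as_matrix();print(R.round(3))
print("tray",[plane(c,*v,.018)[:2].round(3) for v in((310,14),(572,170),(220,213))])
E
```

```text
A [[287.0, 179.0], [330.0, 179.0], [330.0, 246.0], [287.0, 246.0]] [[0.525, -0.07], [0.544, -0.099], [0.495, -0.131], [0.475, -0.1]] [ 0.5099 -0.1001]
0.035 0.059 [ -57.6 -146.8]
B [[448.0, 302.0], [454.0, 241.0], [498.0, 245.0], [492.0, 307.0]] [[0.506, -0.254], [0.556, -0.219], [0.574, -0.255], [0.524, -0.293]] [ 0.5402 -0.2553]
0.062 0.04 [ 34.9 -63.7]
B edge [ 0.55061743 -0.22477576] [ 0.57264166 -0.25465284] 0.0371174728302636 126.39621426714
[[ 0.846  0.533 -0.001]
 [ 0.533 -0.846  0.   ]
 [-0.    -0.    -1.   ]]
tray [array([ 0.654, -0.009]), array([ 0.682, -0.327]), array([ 0.436, -0.03 ])]
```

```bash
python3 -m jog '[[0.2,-0.4,1,0,0,0],[0.2,-0.4,3,0,0,0],[0.2,-0.4,5,0,0,0],[0.2,-0.4,7,0,0,0],[0.2,-0.4,9,0,0,0],[0.2,-0.4,10.6,0,0,0],[0.2,-0.4,11.2,0,0,0],[0.2,-0.4,11.4,0,0,0]]'; python3 -m jog '[[0,0,0,0,0,0],[0,0,0,0,0,0],[0,0,0,0,0,0],[0,0,0,0,0,0],[0,0,0,0,0,0],[0,0,0,0,0,0],[0,0,0,0,0,0],[0,0,0,0,0,0]]' 25 25;python3 -m jog '[[0,0,0,0,0,0],[0,0,0,0,0,0],[0,0,0,0,0,0],[0,0,0,0,0,0]]'
```

```text
time_s: 1.8
ee_pos: [0.5094, -0.1002, 0.2449]
eef_rot: [-3.141, 0.001, 0.573]
force: [-0.1, -0.6, 0.8]
grip_width: 0.0938
grip_force: 0.0
time_s: 2.6
ee_pos: [0.5095, -0.1006, 0.2456]
eef_rot: [-3.142, 0.0, 0.571]
force: [-0.6, -0.9, -0.2]
grip_width: 0.0356
grip_force: 25.0
time_s: 3.0
ee_pos: [0.5095, -0.1006, 0.2456]
eef_rot: [-3.142, 0.0, 0.571]
force: [0.1, 0.9, -0.3]
grip_width: 0.0359
grip_force: 25.0
```

```bash
python3 -m jog '[[0,0,-0.3,0,0,0],[0,0,-0.9,0,0,0],[0,0,-1.8,0,0,0],[0,0,-2.7,0,0,0],[0,0,-3.6,0,0,0],[0,0,-4.4,0,0,0],[0,0,-4.9,0,0,0],[0,0,-5,0,0,0]]';python3 -m jog '[[0,0,0,0,0,0],[0,0,0,0,0,0],[0,0,0,0,0,0],[0,0,0,0,0,0]]'
cat > weigh.py <<'E'
from h import *
F=[]
for i in range(16):
    ctrl.camera("wrist");F.append(ctrl.get_obs())
f=np.array([o["force"] for o in F]);t=np.array([o["tau"] for o in F])
print(f.mean(0).round(3),f.std(0).round(3),np.mean([o["moment"] for o in F],0).round(3),t.mean(0).round(2),F[-1]["time_s"],F[-1]["ee_pos"])
E
python3 weigh.py
```

```text
time_s: 3.8
ee_pos: [0.5096, -0.1006, 0.2964]
eef_rot: [3.141, -0.001, 0.571]
force: [0.1, -0.8, -1.1]
grip_width: 0.0362
grip_force: 25.0
time_s: 4.2
ee_pos: [0.5095, -0.1006, 0.2954]
eef_rot: [-3.141, 0.0, 0.571]
force: [0.9, -0.4, -1.1]
grip_width: 0.0358
grip_force: 25.0
[ 0.024  0.262 -1.49 ] [0.451 0.471 0.468] [ 0.017  0.074 -0.004] [-0.000e+00 -5.250e+01 -3.148e+01  6.000e-02 -4.000e-02  0.000e+00] 5.0 [ 0.50950323 -0.10056793  0.29564586]
```

```bash
python3 -m jog '[[0,0,1,0,0,0],[0,0,2,0,0,0],[0,0,3,0,0,0],[0,0,4,0,0,0],[0,0,4.5,0,0,0],[0,0,4.7,0,0,0],[0,0,4.85,0,0,0],[0,0,4.95,0,0,0]]';python3 -m jog '[[0,0,0.05,0,0,0],[0,0,0.05,0,0,0],[0,0,0.05,0,0,0],[0,0,0.05,0,0,0]]'
```

```text
time_s: 5.8
ee_pos: [0.5096, -0.1006, 0.2463]
eef_rot: [3.141, -0.0, 0.571]
force: [0.4, -0.7, -2.0]
grip_width: 0.0355
grip_force: 25.0
time_s: 6.2
ee_pos: [0.5095, -0.1006, 0.2458]
eef_rot: [3.141, -0.0, 0.571]
force: [-0.4, -0.5, -1.5]
grip_width: 0.0361
grip_force: 25.0
```

```bash
python3 -m jog '[[0,0,0.04,0,0,0],[0,0,0.06,0,0,0],[0,0,0.06,0,0,0],[0,0,0.06,0,0,0]]';python3 -m jog '[[0,0,0,0,0,0],[0,0,0,0,0,0],[0,0,0,0,0,0],[0,0,0,0,0,0],[0,0,0,0,0,0],[0,0,0,0,0,0],[0,0,0,0,0,0],[0,0,0,0,0,0]]' 100; python3 -m jog '[[0,0,-1,0,0,0],[0,0,-3,0,0,0],[0,0,-5,0,0,0],[0,0,-7,0,0,0],[0,0,-9,0,0,0],[0,0,-10.6,0,0,0],[0,0,-11.2,0,0,0],[0,0,-11.4,0,0,0]]'
python3 - <<'E'
from h import *
o=ctrl.get_obs();R=Ro.from_euler("xyz",o["eef_rot"]).as_matrix()
d=np.array([.5402,-.2545,.36])-o["ee_pos"];print("to B",R.T@d*100)
E
```

```text
time_s: 6.6
ee_pos: [0.5096, -0.1005, 0.2456]
eef_rot: [3.141, -0.0, 0.571]
force: [-2.4, 1.5, 6.0]
grip_width: 0.0359
grip_force: 25.0
time_s: 7.4
ee_pos: [0.5095, -0.1006, 0.245]
eef_rot: [-3.142, -0.0, 0.571]
force: [0.5, 0.2, 0.3]
grip_width: 0.0935
grip_force: 0.0
time_s: 8.2
ee_pos: [0.5094, -0.1005, 0.3598]
eef_rot: [3.141, -0.001, 0.571]
force: [0.7, 0.6, -0.3]
grip_width: 0.0938
grip_force: 0.0
to B [-5.73162291 14.61845613 -0.01523066]
```

```bash
python3 -m jog '[[-0.4,1,0,0,0,0],[-1.2,3,0,0,0,0],[-2.2,5.6,0,0,0,0],[-3.3,8.4,0,0,0,0],[-4.4,11.2,0,0,0,0],[-5.2,13.2,0,0,0,0],[-5.6,14.3,0,0,0,0],[-5.7,14.6,0,0,0,0]]'
python3 - <<'E'
from h import *
c=ctrl.camera("wrist");cv2.imwrite("pics/w2.png",c["img"]);h=cv2.cvtColor(c["img"],cv2.COLOR_BGR2HSV)
m=((h[...,1]>150)&(h[...,2]>50)&((h[...,0]<8)|(h[...,0]>172)|((h[...,0]>100)&(h[...,0]<130)))).astype(np.uint8)
m[:,:240]=0;m[:,400:]=0;m[:160]=0;m[315:]=0
k=max(cv2.findContours(m,0,1)[0],key=cv2.contourArea)
b=cv2.boxPoints(cv2.minAreaRect(k));W=np.array([plane(c,*p,.095)[:2] for p in b]);print(b.round().tolist(),W.round(3).tolist(),W.mean(0).round(4))
e=W[1]-W[0];f=W[2]-W[1];print(np.hypot(*e).round(3),np.hypot(*f).round(3),np.degrees([np.arctan2(*v[::-1]) for v in(e,f)]).round(1))
o=ctrl.get_obs();R=Ro.from_euler("xyz",o["eef_rot"]).as_matrix()
print("move",R.T@(np.array([*W.mean(0),.245])-o["ee_pos"])*100,np.degrees(o["eef_rot"][2]))
E
```

```text
time_s: 9.0
ee_pos: [0.5404, -0.2554, 0.3581]
eef_rot: [-3.14, 0.001, 0.57]
force: [-0.5, 0.8, -0.3]
grip_width: 0.0939
grip_force: 0.0
[[295.0, 184.0], [338.0, 184.0], [338.0, 251.0], [295.0, 251.0]] [[0.556, -0.227], [0.575, -0.256], [0.526, -0.289], [0.506, -0.258]] [ 0.5406 -0.2575]
0.035 0.059 [ -57.3 -146.1]
move [-0.11836253  0.23968232 11.3328081 ] 32.66473094658441
```

View pics/w2.png

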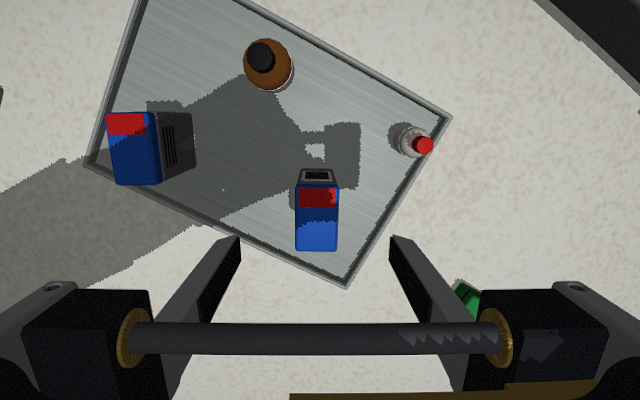

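B's lid is at (295–338, 184–251), squarely between the fingers, and A is standing as before. Next I descend, grip and lift.

```bash
python3 -m jog '[[-0.1,0.2,1,0,0,0],[-0.1,0.2,3,0,0,0],[-0.1,0.2,5,0,0,0],[-0.1,0.2,7,0,0,0],[-0.1,0.2,9,0,0,0],[-0.1,0.2,10.6,0,0,0],[-0.1,0.2,11.2,0,0,0],[-0.1,0.2,11.4,0,0,0]]'; python3 -m jog '[[0,0,0,0,0,0],[0,0,0,0,0,0],[0,0,0,0,0,0],[0,0,0,0,0,0],[0,0,0,0,0,0],[0,0,0,0,0,0],[0,0,0,0,0,0],[0,0,0,0,0,0]]' 25 25;python3 -m jog '[[0,0,0,0,0,0],[0,0,0,0,0,0],[0,0,0,0,0,0],[0,0,0,0,0,0]]'
python3 -m jog '[[0,0,-0.3,0,0,0],[0,0,-0.9,0,0,0],[0,0,-1.8,0,0,0],[0,0,-2.7,0,0,0],[0,0,-3.6,0,0,0],[0,0,-4.4,0,0,0],[0,0,-4.9,0,0,0],[0,0,-5,0,0,0]]';python3 -m jog '[[0,0,0,0,0,0],[0,0,0,0,0,0],[0,0,0,0,0,0],[0,0,0,0,0,0]]'; python3 weigh.py
```

```text
time_s: 9.85
ee_pos: [0.5406, -0.2559, 0.2444]
eef_rot: [-3.141, 0.0, 0.571]
force: [0.6, -0.7, 0.1]
grip_width: 0.0942
grip_force: 0.0
time_s: 10.65
ee_pos: [0.5407, -0.2565, 0.245]
eef_rot: [-3.142, -0.0, 0.571]
force: [1.1, 0.9, 1.2]
grip_width: 0.0362
grip_force: 24.9
time_s: 11.05
ee_pos: [0.5407, -0.2564, 0.2451]
eef_rot: [3.142, 0.0, 0.571]
force: [0.6, 0.0, 0.5]
grip_width: 0.0359
grip_force: 24.9
time_s: 11.85
ee_pos: [0.5407, -0.2565, 0.2958]
eef_rot: [3.141, -0.0, 0.571]
force: [-0.2, -0.1, -3.3]
grip_width: 0.0358
grip_force: 24.9
time_s: 12.25
ee_pos: [0.5407, -0.2564, 0.2948]
eef_rot: [-3.141, 0.0, 0.571]
force: [-0.4, 0.3, -3.3]
grip_width: 0.036
grip_force: 24.9
[-0.018  0.038 -3.452] [0.368 0.455 0.399] [ 0.021  0.066 -0.005] [-0.000e+00 -6.413e+01 -3.378e+01  6.000e-02 -2.000e-02  0.000e+00] 13.05 [ 0.54066839 -0.25644079  0.29503105]
```

B is the heavy one (3.45 N against 1.49 N), so I keep holding it. I'll go high, then cross towards the scanner and look down on it from close by.

```bash
python3 -m jog '[[0,0,-0.7,0,0,0],[0,0,-2.3,0,0,0],[0,0,-4.6,0,0,0],[0,0,-7.2,0,0,0],[0,0,-10,0,0,0],[0,0,-12.8,0,0,0],[0,0,-14.8,0,0,0],[0,0,-15.5,0,0,0]]'
python3 -m jog '[[0.5,-0.6,0,0,0,0],[1.7,-2,0,0,0,0],[3.5,-4.2,0,0,0,0],[5.5,-6.5,0,0,0,0],[7.5,-8.9,0,0,0,0],[9.5,-11.3,0,0,0,0],[11.5,-13.7,0,0,0,0],[13.5,-16.1,0,0,0,0]]'
python3 -m jog '[[2,-2.4,0,0,0,0],[4,-4.8,0,0,0,0],[6,-7.2,0,0,0,0],[8.5,-10.1,0,0,0,0],[11,-13.1,0,0,0,0],[13.5,-16.1,0,0,0,0],[15.3,-18.2,0,0,0,0],[16,-19,0,0,0,0]]'
python3 -m jog '[[0,0,0,0,0,0],[0,0,0,0,0,0],[0,0,0,0,0,0]]'
python3 - <<'E'
from h import *
import pickle
c=ctrl.camera("wrist");pickle.dump(c,open("w3.pkl","wb"));cv2.imwrite("pics/w3.png",c["img"])
E
```

```text
time_s: 13.85
ee_pos: [0.5405, -0.2563, 0.4528]
eef_rot: [3.138, -0.002, 0.571]
force: [0.4, -0.2, -3.2]
grip_width: 0.0361
grip_force: 24.9
time_s: 14.65
ee_pos: [0.5671, -0.0453, 0.4487]
eef_rot: [-3.14, 0.001, 0.572]
force: [1.0, 0.7, -3.7]
grip_width: 0.0361
grip_force: 24.9
time_s: 15.45
ee_pos: [0.5985, 0.202, 0.4483]
eef_rot: [-3.14, 0.002, 0.574]
force: [0.2, -1.4, -4.3]
grip_width: 0.0359
grip_force: 24.9
time_s: 15.75
ee_pos: [0.5992, 0.1973, 0.45]
eef_rot: [3.142, 0.0, 0.57]
force: [0.1, -0.2, -3.7]
grip_width: 0.0359
grip_force: 24.9
```

View pics/w3.png

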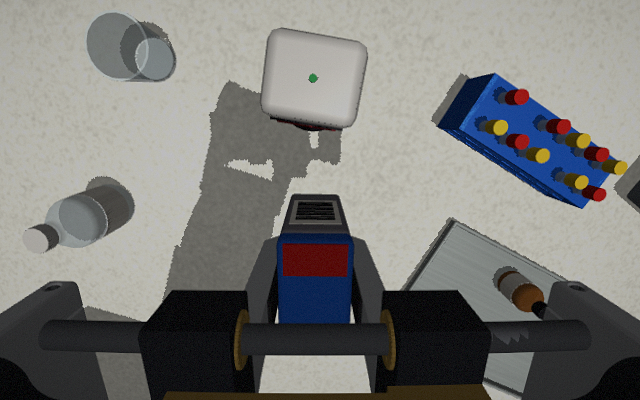

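The scanner head's top lies at about (261–367, 28–130), turned a few degrees relative to the tool, with the window towards the magazine. The green dot is at (313,78), and the held magazine's label end points at the scanner.

```bash
python3 - <<'E'
from h import *
import pickle
c=pickle.load(open("w3.pkl","rb"))
g=cv2.GaussianBlur(cv2.cvtColor(c["img"],cv2.COLOR_BGR2GRAY),(3,3),0).astype(float)
L={"far":((284,29),(356,43)),"near":((274,116),(342,129)),"left":((271,45),(264,98)),"right":((366,60),(358,112))}
D={}
for n,(a,b) in L.items():
    a,b=np.array(a,float),np.array(b,float);u=(b-a)/np.linalg.norm(b-a);w=np.array([-u[1],u[0]]);pts=[]
    for s in np.linspace(0,1,25):
        r=np.arange(-6,6.1,.25);q=(a+(b-a)*s)+r[:,None]*w
        v=cv2.remap(g.astype(np.float32),q[:,0].astype(np.float32)[:,None],q[:,1].astype(np.float32)[:,None],1).ravel()
        i=np.argmax(abs(np.gradient(v)));pts.append(plane(c,*q[i],.184)[:2])
    vx,vy,x,y=cv2.fitLine(np.array(pts,np.float32),cv2.DIST_HUBER,0,.001,.001).ravel()
    D[n]=(np.array([x,y]),np.array([vx,vy]));print(n,D[n][0].round(4),np.degrees(np.arctan2(vy,vx)).round(1)%180)
print("dot",plane(c,313,78,.184)[:2])
def X(a,b):
    (p,u),(q,v)=D[a],D[b];t=np.linalg.solve(np.c_[u,-v],q-p);return p+u*t[0]
C=np.array([X("far","left"),X("far","right"),X("near","right"),X("near","left")])
print(C.round(4).tolist(),C.mean(0),[np.linalg.norm(C[i]-C[i-1]).round(4) for i in range(4)])
E
```

```text
far [0.7193 0.2684] 113.5
near [0.6599 0.2394] 113.9
left [0.6745 0.2908] 23.8
right [0.7084 0.2235] 23.7
dot [0.69065883 0.2565992 ]
[[0.7038999795913696, 0.30379998683929443], [0.734000027179718, 0.23469999432563782], [0.6736999750137329, 0.20819999277591705], [0.6431999802589417, 0.2770000100135803]] [0.68868893 0.25593525] [np.float32(0.0663), np.float32(0.0754), np.float32(0.0659), np.float32(0.0753)]
```

```bash
python3 - <<'E'
from h import *
o=ctrl.get_obs();R=Ro.from_euler("xyz",o["eef_rot"]).as_matrix()
print(R.T@(np.array([.5471,.1932,.3371])-o["ee_pos"])*100, .571-np.radians(23.7))
E
```

```text
[-4.61122474 -2.47227963 11.30220474] 0.15735696727734388
```

```bash
python3 -m jog '[[-0.4,-0.2,0,0,0,0.02],[-1.2,-0.7,0,0,0,0.05],[-2.2,-1.2,0,0,0,0.08],[-3.2,-1.7,0,0,0,0.11],[-4.1,-2.2,0,0,0,0.14],[-4.5,-2.4,0,0,0,0.155],[-4.6,-2.5,0,0,0,0.157],[-4.6,-2.5,0,0,0,0.157]]'
python3 -m jog '[[0,0,0.5,0,0,0],[0,0,1.8,0,0,0],[0,0,3.8,0,0,0],[0,0,5.8,0,0,0],[0,0,7.8,0,0,0],[0,0,9.8,0,0,0],[0,0,11,0,0,0],[0,0,11.3,0,0,0]]'
python3 -m jog '[[0,0,0,0,0,0],[0,0,0,0,0,0],[0,0,0,0,0,0],[0,0,0,0,0,0],[0,0,0,0,0,0],[0,0,0,0,0,0]]'
python3 - <<'E'
from h import *
s=ctrl.camera("scene")["img"];d=ctrl.camera("side")["img"];w=ctrl.camera("wrist")["img"]
f=lambda i,x,y,a,b:cv2.resize(i[y:y+b,x:x+a],(400,300),interpolation=cv2.INTER_CUBIC)
cv2.imwrite("pics/f.png",np.vstack([np.hstack([f(s,290,90,140,105),f(d,240,90,140,105)]),np.hstack([f(s,220,180,160,120),cv2.resize(w,(400,300))])]))
print(ctrl.get_obs())
E
```

```text
time_s: 16.6
ee_pos: [0.5471, 0.1943, 0.4502]
eef_rot: [3.142, -0.0, 0.414]
force: [0.5, 0.1, -3.2]
grip_width: 0.0362
grip_force: 24.9
time_s: 17.4
ee_pos: [0.547, 0.1944, 0.335]
eef_rot: [-3.141, 0.003, 0.414]
force: [0.4, 0.0, -3.8]
grip_width: 0.0361
grip_force: 24.9
time_s: 18.0
ee_pos: [0.547, 0.1945, 0.3372]
eef_rot: [3.142, -0.0, 0.414]
force: [-0.1, 0.4, -3.6]
grip_width: 0.0361
grip_force: 24.9
{'time_s': 18.15, 'qpos': array([ 2.78549125e-01,  4.28586523e-01,  1.50865402e+00, -8.15149031e-06,
        1.20433108e+00,  1.43552034e+00]), 'joint_vel': array([-0.00067665,  0.00122401,  0.00112025,  0.00157414, -0.00081467,
       -0.00086053]), 'tau': array([ 3.12317286e-03, -6.08235884e+01, -3.50559068e+01,  2.29117140e-02,
       -5.87670389e-02,  2.04538615e-04]), 'ee_pos': array([0.54703053, 0.19450878, 0.33707495]), 'eef_rot': array([ 3.14158228e+00, -1.98099803e-05,  4.13828037e-01]), 'force': array([-0.30178962, -1.15571481, -2.89645203]), 'moment': array([ 0.04663713,  0.12328153, -0.01859608]), 'grip_force': 24.904725551605225, 'grip_width': 0.03597867565301552}
```

View pics/f.png

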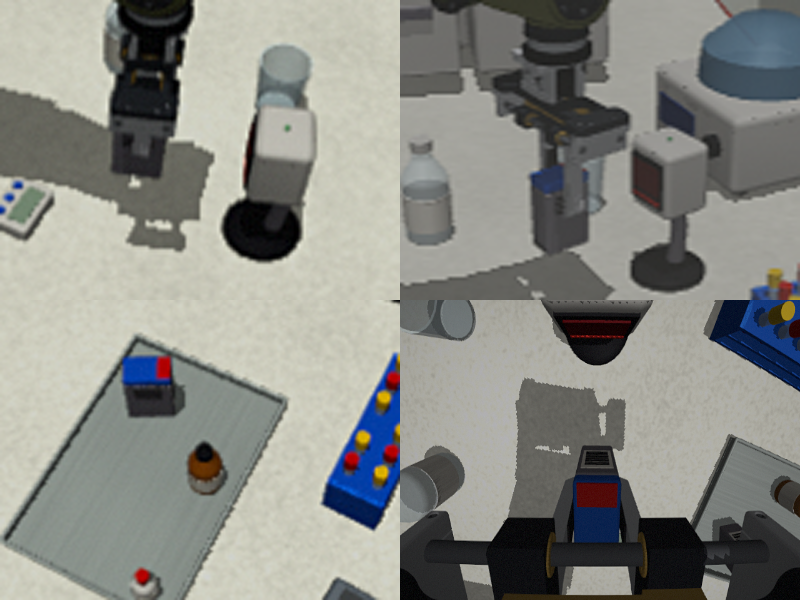

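The magazine is upright and level with the window. In the wrist view it lines up with the scanner (both at column ~597), and the light magazine and bystanders are undisturbed on the tray.

```bash
python3 -c "
from station import ctrl
print(ctrl.hand_in())"
```

```text
the job is handed in; nothing more can be done
None
```

The job is handed in. The heavy magazine (magazine B, about 3.4 N against 1.5 N for the other) is held upright in front of the scanner window, its label facing it about 9 cm away, and the light one stands on the tray.

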